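Tighten the castle nut on the sloping bed and lock it with its key

TASK

Tighten the square castle nut on the sloping stand clockwise, and stop where its next slot first comes in line with the cross hole in the stud. Then lay the locking key in the guide above the nut, handle up and blade pointing downhill, and let it slide down (help it if it sticks) until its shoe rests against the stops and its blade passes right through nut and stud. Let go and leave the weight, the bottle and the tin where they are.

Things in the scene. Friction and masses are not known exactly. Their poses are not given: they have to be found in the camera images.
- stand: Fixed dark navy steel stand, base 270 x 130 mm, about 165 mm high at its robot end; carries the bed plate that slopes at 30 degrees, down away from the robot (towards its own -x). Origin on the bench, plumb below the foot of the stud; level frame, z up.
- bed: The sloping plate. Origin: where the stud's axis meets the plate surface. Axes tilted with the plate: x uphill, y across, z square to the plate along the stud. Plate from x -65 to 220 mm, 130 mm wide. The fixed steel stud, 24 mm diameter, stands here and ends at z = 61 mm, above the nut.
- cross_hole (a point): Centre of the cross (cotter) hole through the stud, 39 mm above the plate surface; axes as bed (tilted, not turning with the nut). The hole runs along x, in line with the guide. It is 13 mm wide in y and reaches from 9 mm below to 10 mm above this point.
- guide_stop (a point): On the bed, axes as bed, 90 mm uphill of the cross hole: middle of the floor of the aluminium guide, at the uphill face of its two stops. Floor (34 mm above the plate) from x -15 to 125 mm here. Stops: x -15 to 0, 14 mm high, 15 mm gap at the middle for the blade. Side rails uphill of them: 10 mm high, inner faces 34 mm, outer 46 mm apart. Open at the top and upper end.
- nut_grip (a point): On the nut's axis 28 mm above the plate; z along the stud, x and y square to the flats, turning with it. Steel square castle nut, 50 mm across flats, on a 72 mm washer: solid body from 4 to 33 mm above the plate, then four corner teeth up to 51 mm. Two crossing slots between the teeth, 14 mm wide, through the middles of the flats. Nothing but the plate within 75 mm of the axis.
- nut (a joint): Turn of the nut, rad, growing clockwise (tightening) seen from above it. Slots are in line with the cross hole at 0, 1.571 and so on every 90 degrees; it starts between 0.25 and 0.95, so 1.571 is the first in line when tightening, and there it is tight. Resists with 0.18 to 0.24 N m when loose, growing to 0.29 N m at 1.571; stays where left; no stop there (turns on to 2.8).
- key_grip (a point): Grip point of the loose locking key, mid handle, 40 mm above its underside; z up, blade towards -x. Black handle block 24 (x) x 26 (y) mm, 10 to 56 mm above the underside; under it a steel shoe 24 x 28 mm, 10 mm high. 0.15 to 0.31 kg, balances 24 mm towards the blade. Starts flat on the bench left or right of the stand, blade away from the robot. In the guide key x is along bed x.
- key_tip (a point): End of the key's nose, 135 mm in -x of the grip point and 5 mm above the underside; axes as key_grip. Steel blade 8 mm wide, 10 mm high, flush below with the shoe; its last 12 mm are a nose 4 mm wide, 7 mm high. Blade and shoe are smooth (friction about 0.3): the key slides down the guide by itself. Home, this tip lies 33 mm downhill of the cross hole's centre.
- weight: Bystander: brass weight, 68 mm diameter, 60 mm high with a knob, on the side of the stand opposite the key. Origin under its centre.
- bottle: Bystander: amber bottle, 68 mm diameter, 190 mm high, far left. Origin under its centre.
- tin: Bystander: open aluminium sample tin, about 72 mm wide, 50 mm high, far right. Origin under its centre.
There are look-alikes about, which are no part of the job. What is shaped like the part that bears key_grip but blue is not meant.

How it is judged (in metres and radians):
On the way:
1. the nut is tight, with a slot in line with the cross hole (within 0.11 rad of 1.571) (value of joint nut between 1.46 and 1.68 rad), for 0.3 s.
At the end, for the whole second after the job is handed in: Nut within 0.11 rad of the first slot position in line (joint 1.571); key at rest, blade through nut and stud: tip at least 28 mm downhill of the cross hole's centre (home: 33), within 6 mm sideways and 7 mm in height of it, handle square to the bed within 0.1 rad (all of step 1 and x of key_tip in the frame of cross_hole below -0.028 m and y of key_tip in the frame of cross_hole between -0.006 and 0.006 m and z of key_tip in the frame of cross_hole between -0.007 and 0.007 m and angle between the z axis of key_grip and the z axis of cross_hole, either way round below 0.1 rad and linear speed of key below 0.02 m/s); the robot touches nothing.
It fails at once if the nut is turned past the first position in line (joint above 1.9) (value of joint nut above 1.9 rad).
It fails at once if weight, bottle or tin moved by more than 30 mm (distance of any of weight, bottle, tin from where it was at the start of the episode above 0.03 m).
It also fails if it takes over 61 s, if anything falls off the work surface, if the arm or the gripper's body presses on something with over 40 N, if the wrist force passes 120 N, or if a joint passes its speed limit or range.

ROBOT

A 6-joint arm with a two-finger parallel gripper is mounted at the origin on the work surface. World frame = base frame: x ahead of the robot, y to its left, z up, the work surface at z = 0. Lengths are in m, angles in degrees, forces in N, time in s.
With the tool pointing down it reaches from about 0.325 to 0.775 m from the base axis. Payload 5.5 kg.
Tool frame: the origin (TCP) lies on the centre line of the jaws, within the pads' length; the fingertips stand 11 mm ahead of it and the grasp point (between the pads) lies 8 mm behind it (env.tips_ahead is the distance from the TCP to the fingertips, in m); z points along the fingers, x is the direction in which the jaws open and shut, and the axes are right-handed (so a half turn about z gives the same grasp; the last joint's range is limited). The gripper opens to 85 mm and grips with 20 to 120 N. Pads are 22 mm wide; open, the fingers measure 114 mm over their backs; the gripper's body (76 mm by 85 mm) begins 54 mm behind the grasp point. The pads swing forward as they close: fully open they stand 13 mm farther back than shut.
Start: joints at [69.345, 5.22, 70.514, -0, 104.267, -3.249], TCP at [0.179, 0.573, 0.242] pointing down, gripper open.
Joint ranges: [-164.24, 164.24], [-49.07, 125.15], [9.68, 141.18], [-86.29, 266.29], [3.28, 154.24], [-151.56, 151.56]. Speed limits (degrees/s): [147.25, 147.25, 172.46, 180, 180, 180].

INTERFACE

Orientations are given as [roll, pitch, yaw] about the fixed x, y, z axes, in that order (R = Rz(yaw) Ry(pitch) Rx(roll)).
In Python, from bench import env gives the robot as it stands. The module is installed in compiled form; this text tells all that it offers.
- The arm moves only by the tool servo_tool, never from a script. Its argument "deltas" is a list of rows, each a list of 7 numbers: the shift along the tool's x, y, z in cm, then the turn, a rotation vector about the tool's x, y, z in degrees, then the finger opening in cm, from 0 to 8.54. A call has 1 to 12 rows; each row is the pose to reach, as a shift and turn from the pose measured when the call began, along the tool's axes at that moment; what a row does not reach only later rows make up. A row lasts 1/8 s, in which the tool goes at most 62.5 mm and 10.7 degrees, less where a joint would pass 70% of its speed; a pose out of reach is approached as far as the arm can. A call with a gripper value outside its range is refused whole. The fingers move at their own pace and stop on an object; "force" is the grip in N (left out, the last holds). Time passes only in rows, so rows that repeat a pose let the fingers close. It gives the time, the measured TCP pose, the force and the opening at its end, in the units of the state.
- env.get_state(): the state, without advancing time (a new reading comes with each control period).
- env.camera(name): name is "scene" or "side" or "wrist"; returns a dict with "color" (420x560x3 uint8, red, green, blue), "z_map" (420x560 float32, m along the optical axis (not along the pixel's ray), 0 where there is no reading), "fx", "fy", "cx", "cy" (pixels), "rvec" (rotation vector, rad) and "tvec" (3), from world to camera coordinates, as OpenCV has them. Camera axes: x right, y down, z forward; pixel columns grow to the right and rows downward; lengths in m; the calibration is good to about 2 mm. A picture is of the moment at which its call begins.
- env.hand_in(): hands the job in, once; it reports no verdict.
The state is a dict: "time_s": time; "q": joint angles; "qd": joint speeds; "effort": joint torques, N m; "tcp_pos": TCP position; "orientation": TCP orientation; "force": force on the tool from outside, world axes, zero at the start; "ft_torque": the same for the moment, N m; "opening": finger opening in m.
Only numpy, scipy, OpenCV 4.12 (cv2) and the standard library are available. Lean on these libraries where they do the work, as an engineer would, in place of code of your own. Each camera call takes 0.05 s, during which the arm holds its last target.

## Working session

There is one attempt and no reset: what is moved stays moved. The work goes in short steps, Python scripts to look and compute and a tool call to move; the robot and the scene stay as the last step left them, time stands still between calls to the robot, and variables do not carry over. Pictures are saved under pics/ and viewed, and the job is handed in when it is done.

Besides the shell and the picture viewer there is one more tool, called as name(argument=value, ...), one argument or row to a line, values as JSON. servo_tool: Moves the arm, as the interface text tells. Its arguments: {"type":"object","properties":{"deltas":{"type":"array"},"force":{"type":"number"}},"required":["deltas"]}

```bash
mkdir -p pics; cat > h.py <<'E'
import numpy as np, cv2
from scipy.spatial.transform import Rotation as R
from bench import env
def cam(n,save=None):
    c=env.camera(n)
    if save: cv2.imwrite('pics/'+save,c['color'][:,:,::-1])
    c['T']=cv2.Rodrigues(np.array(c['rvec'],float))[0]; c['t']=np.array(c['tvec'],float).ravel()
    return c
def cloud(c):
    z=c['z_map'];v,u=np.mgrid[:z.shape[0],:z.shape[1]]
    p=np.stack([(u-c['cx'])/c['fx']*z,(v-c['cy'])/c['fy']*z,z],-1)
    w=(p-c['t'])@c['T']; w[z==0]=np.nan
    return w
def proj(c,P):
    p=np.atleast_2d(P)@c['T'].T+c['t']
    return np.c_[p[:,0]/p[:,2]*c['fx']+c['cx'],p[:,1]/p[:,2]*c['fy']+c['cy']]
def st():
    s=env.get_state(); return s
def toolR(s): return R.from_euler('xyz',s['orientation'],degrees=True).as_matrix()
E
python3 - <<'E'
from h import *
for n in ['scene','side','wrist']:
    c=cam(n,n+'0.png'); np.savez(n+'0.npz',w=cloud(c),col=c['color'])
    print(n,c['fx'],c['cx'],c['cy'],-c['T'].T@c['t'],c['T'][2])
print(st())
E
```

```text
scene 390.339286619899 280.02648098507103 208.84528784742915 [ 1.26319816 -0.44736696  0.82752174] [-0.66331277  0.3859112  -0.64116201]
side 485.06357862734677 277.53338263832967 219.3202466233891 [ 0.45757753 -0.9138127   0.73321582] [ 0.05651008  0.82137411 -0.56758363]
wrist 323.491188463585 283.3962619387844 207.7665416003348 [0.11603176 0.59326366 0.37422798] [ 0.25479771 -0.08103509 -0.96359299]
{'time_s': 0.15, 'q': array([ 6.93453638e+01,  5.25228851e+00,  7.05670204e+01, -1.15129132e-03,
        1.04266085e+02, -3.24708379e+00]), 'qd': array([-0.06520252, -0.15761583, -0.19799619,  0.15147691,  0.05395347,
       -0.0388027 ]), 'effort': array([ 2.30607417e-03, -4.59374428e+01, -4.18525386e+01,  2.52558704e-05,
        9.62864666e-03, -1.72663829e-05]), 'tcp_pos': array([0.17942161, 0.57233655, 0.24141036]), 'orientation': array([-1.79996278e+02,  8.53197087e-02,  7.25921675e+01]), 'force': array([-0.11312823, -0.48097343, -0.23515634]), 'ft_torque': array([ 0.01170163, -0.03092147,  0.00258916]), 'opening': 0.0852157913679335}
```

View pics/scene0.png

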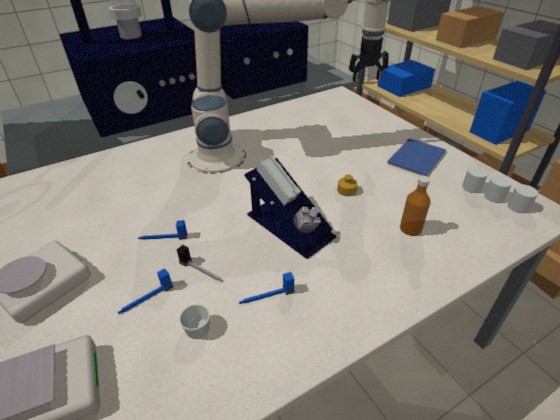

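View pics/side0.png

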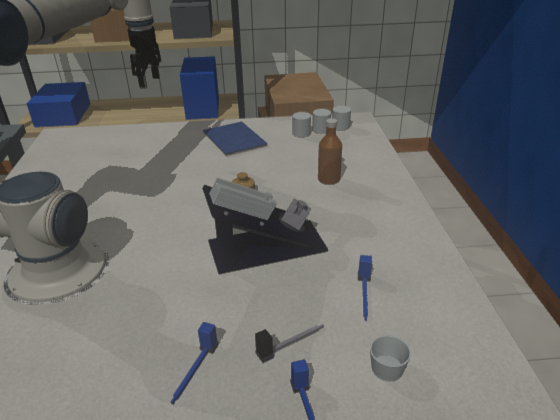

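View pics/wrist0.png

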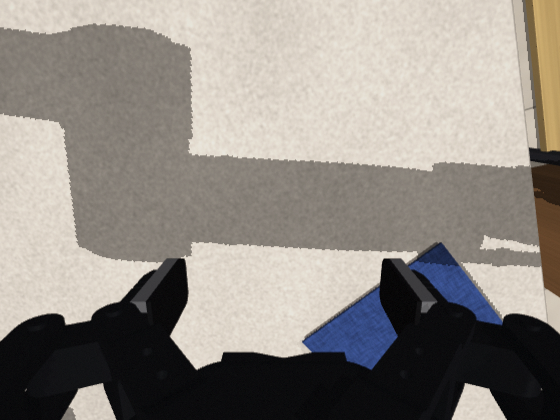

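Key candidates: the black-handled one with a steel blade at scene (184,255) / side (264,345). The blue ones at scene (182,230), (165,280), (288,283) are look-alikes. The weight is at scene (348,186), the bottle at (414,210) and the tin at (196,320).

```bash
python3 - <<'E'
from h import *
a=np.load('scene0.npz');b=np.load('side0.npz')
for n,d,pts in [('scene',a,[(184,255),(222,279),(255,170),(280,180),(307,215),(348,182),(414,210),(196,320),(333,240),(250,215)]),('side',b,[(264,345),(323,327),(245,197),(297,210),(325,247),(215,262),(244,185),(330,150),(389,350)])]:
    for u,v in pts: print(n,u,v,d['w'][v,u].round(3))
c=a['col'][140:260,225:365];cv2.imwrite('pics/c1.png',cv2.resize(c,None,fx=4,fy=4,interpolation=cv2.INTER_CUBIC)[:,:,::-1])
c=b['col'][165:275,200:340];cv2.imwrite('pics/c2.png',cv2.resize(c,None,fx=4,fy=4,interpolation=cv2.INTER_CUBIC)[:,:,::-1])
c=np.hstack([cv2.resize(a['col'][235:290,165:235],(400,314)),cv2.resize(b['col'][315:370,250:330],(400,314))]);cv2.imwrite('pics/c3.png',c[:,:,::-1])
E
```

```text
scene 184 255 [ 0.482 -0.302  0.042]
scene 222 279 [ 0.586 -0.239  0.007]
scene 255 170 [ 0.379 -0.018  0.163]
scene 280 180 [0.454 0.025 0.155]
scene 307 215 [0.576 0.041 0.101]
scene 348 182 [0.451 0.295 0.043]
scene 414 210 [0.717 0.317 0.099]
scene 196 320 [ 0.668 -0.346  0.003]
scene 333 240 [0.619 0.11  0.003]
scene 250 215 [ 0.391 -0.052  0.007]
side 264 345 [ 0.468 -0.316  0.045]
side 323 327 [ 0.59  -0.242 -0.   ]
side 245 197 [0.45  0.001 0.167]
side 297 210 [0.57  0.041 0.097]
side 325 247 [0.635 0.005 0.008]
side 215 262 [ 0.37  -0.025  0.009]
side 244 185 [0.447 0.274 0.037]
side 330 150 [0.695 0.308 0.114]
side 389 350 [ 0.699 -0.328  0.018]
```

View pics/c1.png

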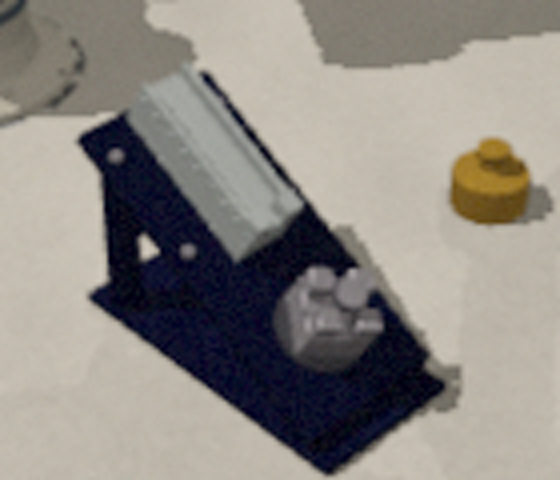

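View pics/c2.png

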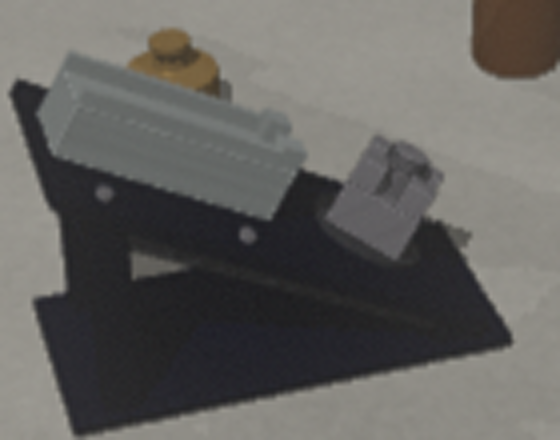

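View pics/c3.png

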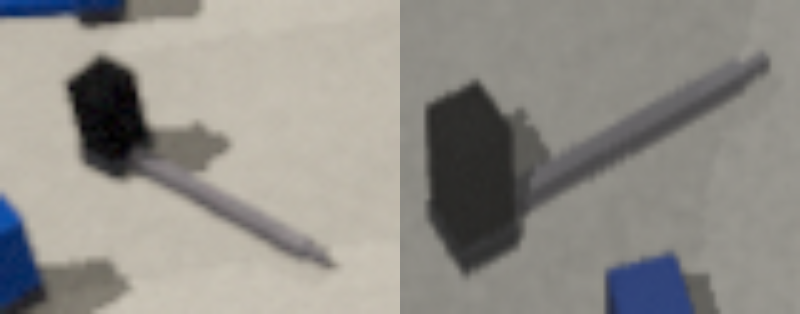

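```bash
cat > fit.py <<'E'
from h import *
from scipy.optimize import least_squares
def box(p,lo,hi):
    lo=np.array(lo);hi=np.array(hi);q=np.abs(p-(lo+hi)/2)-(hi-lo)/2
    return np.linalg.norm(np.maximum(q,0),axis=1)+np.minimum(q.max(1),0)
def cyl(p,r,z0,z1):
    q=np.c_[np.hypot(p[:,0],p[:,1])-r,np.abs(p[:,2]-(z0+z1)/2)-(z1-z0)/2]
    return np.linalg.norm(np.maximum(q,0),axis=1)+np.minimum(q.max(1),0)
def sdf(p,th):
    d=[box(p,[-.065,-.065,-.008],[.22,.065,0]),box(p,[.075,-.023,0],[.215,.023,.034]),
       box(p,[.09,.017,.034],[.215,.023,.044]),box(p,[.09,-.023,.034],[.215,-.017,.044]),
       box(p,[.075,.0075,.034],[.09,.023,.048]),box(p,[.075,-.023,.034],[.09,-.0075,.048]),
       cyl(p,.036,0,.004),cyl(p,.012,0,.061)]
    c,s=np.cos(th),np.sin(th)   # nut turned clockwise by th: n = R(-th)
    n=np.c_[c*p[:,0]-s*p[:,1],s*p[:,0]+c*p[:,1],p[:,2]]
    d.append(box(n,[-.025,-.025,.004],[.025,.025,.033]))
    m=n.copy();m[:,:2]=np.abs(m[:,:2])
    d.append(box(m,[.007,.007,.033],[.025,.025,.051]))
    return np.min(d,0)
TILT=np.radians(30)
def bedR(yaw):
    # stand +x (uphill) direction at yaw; bed x = cos30*sx + sin30*z
    return R.from_euler('z',yaw).as_matrix()@R.from_euler('y',-TILT).as_matrix()
def tobed(w,q): return (w-q[:3])@bedR(q[3])
def fit(w,q0,box_=((-.09,.24),(-.09,.09),(-.006,.075)),n=6000,fixth=None):
    q=np.array(q0,float);w=w.reshape(-1,3);w=w[np.isfinite(w).all(1)]
    for it in range(4):
        b=tobed(w,q);k=np.ones(len(b),bool)
        for i,(l,h) in enumerate(box_): k&=(b[:,i]>l)&(b[:,i]<h)
        k&=np.abs(sdf(b,q[4]))<(.02,.012,.008,.008)[it]
        ww=w[k]
        if len(ww)>n: ww=ww[np.random.default_rng(0).choice(len(ww),n,0)]
        r=least_squares(lambda x:sdf(tobed(ww,x),x[4]),q,loss='soft_l1',f_scale=.002,x_scale=[.01,.01,.01,.05,.2],diff_step=1e-4)
        q=r.x
    d=np.abs(sdf(tobed(ww,q),q[4]))
    return q,len(ww),np.median(d),r.cost
E
python3 - <<'E'
from fit import *
a=np.load('scene0.npz')['w'];b=np.load('side0.npz')['w']
yaw=np.arctan2(-.11-.0+.05,-.25)
for n,w in (('scene',a),('side',b),('both',np.concatenate([a.reshape(-1,3),b.reshape(-1,3)]))):
    best=min((fit(w,[.56,.035,.055,np.pi+.3,t])for t in (.3,.6,.9)),key=lambda r:r[3])
    print(n,best[0].round(4),best[1:], np.degrees(best[0][3]))
    if n=='scene': print(w[150:250:12,280])
E
```

```text
scene [0.5552 0.0486 0.0592 3.3544 0.564 ] (3536, np.float64(0.0009854734267661456), np.float64(0.003456476888652286)) 192.19189154855616
[[ 8.89101689e-02  2.40431010e-01 -1.25577445e-04]
 [ 3.74061846e-01  7.27467811e-02  1.57655329e-01]
 [ 4.40605930e-01  3.31750121e-02  1.65943334e-01]
 [ 4.81483129e-01  8.65205732e-03  1.57134873e-01]
 [ 4.79109824e-01  9.35938386e-03  1.11221983e-01]
 [ 5.04408491e-01 -6.06544594e-03  8.97195726e-02]
 [ 5.31725900e-01 -2.26511175e-02  7.10373448e-02]
 [ 5.18943041e-01 -1.59773640e-02  9.32502331e-03]
 [ 5.56209627e-01 -3.83279436e-02  1.70314084e-03]]
side [0.5555 0.0449 0.0576 3.3534 0.5517] (3808, np.float64(0.0007576975161610355), np.float64(0.0026949425843955373)) 192.13423846799878
both [0.5555 0.0459 0.0585 3.3545 0.5633] (6000, np.float64(0.0011547726292032063), np.float64(0.006988160327149442)) 192.1988509059823
```

```bash
cat > mv.py <<'E'
from fit import *
def tgt(q,pos_bed,ang):
    """tool pos in bed coords, tool x at angle ang(deg) in bed plane, tool z=-bed z"""
    B=bedR(q[3]);a=np.radians(ang)
    x=np.array([np.cos(a),np.sin(a),0]);z=np.array([0,0,-1.]);y=np.cross(z,x)
    return q[:3]+B@np.array(pos_bed), B@np.c_[x,y,z]
def delta(P,M,s=None):
    s=s or st();T=toolR(s);p=np.array(s['tcp_pos'])
    d=T.T@(P-p)*100; r=R.from_matrix(T.T@M).as_rotvec(degrees=True)
    return np.r_[d,r].round(2).tolist()
E
python3 - <<'E'
from mv import *
q=np.array([.5555,.0465,.058,3.354,.56])
print(tgt(q,[0,0,.15],148)); print(delta(*tgt(q,[0,0,.15],148)))
E
```

```text
(array([0.62881447, 0.06231103, 0.18790381]), array([[ 0.82964004, -0.26982961, -0.48876312],
       [-0.36318179, -0.92573667, -0.10540688],
       [-0.42402405,  0.26495963, -0.8660254 ]]))
[-35.21, 58.14, 5.4, 8.27, -32.35, 90.09]
```

servo_tool(
  deltas=[
    [-17,29,2.5,4,-16,45,8.5],
    [-35.2,58.1,5.4,8.3,-32.3,90.1,8.5],
    [-35.2,58.1,5.4,8.3,-32.3,90.1,8.5],
    [-35.2,58.1,5.4,8.3,-32.3,90.1,8.5],
    [-35.2,58.1,5.4,8.3,-32.3,90.1,8.5],
    [-35.2,58.1,5.4,8.3,-32.3,90.1,8.5],
    [-35.2,58.1,5.4,8.3,-32.3,90.1,8.5],
    [-35.2,58.1,5.4,8.3,-32.3,90.1,8.5],
    [-35.2,58.1,5.4,8.3,-32.3,90.1,8.5],
    [-35.2,58.1,5.4,8.3,-32.3,90.1,8.5],
    [-35.2,58.1,5.4,8.3,-32.3,90.1,8.5],
    [-35.2,58.1,5.4,8.3,-32.3,90.1,8.5],
  ],
)

```text
time_s: 1.65
tcp_pos: [0.6299, 0.0585, 0.1837]
orientation: [162.8, 25.3, -24.0]
force: [0.3, 0.9, 0.5]
opening: 0.0848
```

```bash
python3 - <<'E'
from mv import *
q0=np.array([.5555,.0465,.058,3.354,.56])
print(st()['q'].round(1),np.round(st()['tcp_pos'],4))
c=cam('wrist','w1.png');w=cloud(c)
for t in (.45,.56,.7):
    r=fit(w,[*q0[:4],t],box_=((-.07,.22),(-.07,.07),(-.006,.075)));print(r[0].round(4),r[1:])
q=r[0]
img=c['color'].copy()
def draw(P,col):
    for u,v in proj(c,q[:3]+np.array(P)@bedR(q[3]).T): cv2.circle(img,(int(u),int(v)),3,col,-1)
s=.025;th=q[4];C=np.array([[np.cos(th),np.sin(th)],[-np.sin(th),np.cos(th)]])
draw([[*(C@np.array(k)),z] for k in ((s,s),(s,-s),(-s,s),(-s,-s)) for z in (.051,)],(255,0,0))
draw([[.075,y,z] for y in (-.023,.023) for z in (0,.048)]+[[0,0,.061]],(0,255,0))
cv2.imwrite('pics/w1o.png',img[:,:,::-1])
E
```

```text
[  4.2  38.2  40.   -5.1 131.6  22. ] [0.6299 0.0585 0.1837]
[0.5572 0.0473 0.0591 3.3536 0.5651] (6000, np.float64(0.00041930140033253965), np.float64(0.0013376007437456002))
[0.5572 0.0473 0.0591 3.3536 0.5651] (6000, np.float64(0.0004193014007919946), np.float64(0.0013376007437442704))
[0.5572 0.0473 0.0591 3.3536 0.5651] (6000, np.float64(0.0004193014007912053), np.float64(0.0013376007437442736))
```

View pics/w1o.png

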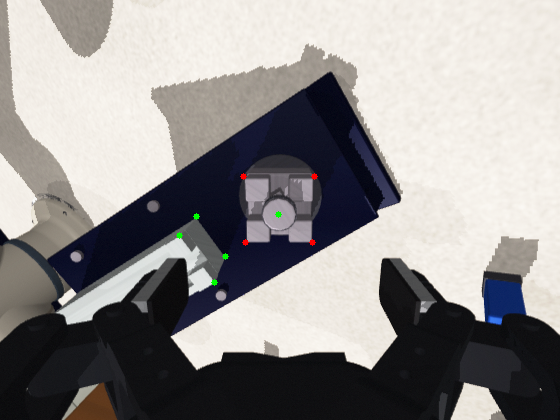

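```bash
cat > q.npy.txt <<'E'
.5572 .0473 .0591 3.3536 .5651
E
python3 - <<'E'
from mv import *
q=np.loadtxt('q.npy.txt')
print(delta(*tgt(q,[0,0,.15],147.6)),delta(*tgt(q,[0,0,.06],147.6)))
E
```

```text
[-0.13, -0.16, -0.43, -0.02, 0.22, 0.28] [-0.1, -0.16, 8.57, -0.02, 0.22, 0.28]
```

servo_tool(
  deltas=[
    [-0.1,-0.2,4.5,0,0.2,0.3,8.5],
    [-0.1,-0.2,8.6,0,0.2,0.3,8.5],
    [-0.1,-0.2,8.6,0,0.2,0.3,8.5],
    [-0.1,-0.2,8.6,0,0.2,0.3,8.5],
  ],
)

```text
time_s: 2.2
tcp_pos: [0.5874, 0.0549, 0.1134]
orientation: [162.9, 24.8, -24.0]
force: [0.0, 0.0, 1.1]
opening: 0.0849
```

```bash
python3 - <<'E'
from mv import *
q=np.loadtxt('q.npy.txt')
print(delta(*tgt(q,[0,0,.06],147.6)),delta(*tgt(q,[0,0,.02],147.6)))
c=cam('wrist','w2.png');w=cloud(c)
r=fit(w,q,box_=((-.05,.1),(-.045,.045),(-.006,.075)));print(r[0].round(4),r[1:])
E
```

```text
[0.07, 0.08, 0.26, -0.09, -0.18, 0.02] [0.06, 0.09, 4.26, -0.09, -0.18, 0.02]
[0.557  0.0473 0.0592 3.3542 0.5623] (6000, np.float64(0.00037953155370358885), np.float64(0.0010085685402355582))
```

View pics/w2.png

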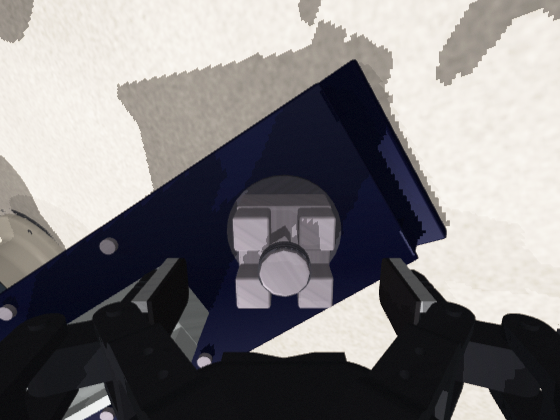

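servo_tool(
  deltas=[
    [0.05,0.1,2.0,-0.1,-0.2,0,8.5],
    [0.05,0.1,4.0,-0.1,-0.2,0,8.5],
    [0.05,0.1,4.0,-0.1,-0.2,0,8.5],
    [0.05,0.1,4.0,-0.1,-0.2,0,8.5],
  ],
)

```text
time_s: 2.75
tcp_pos: [0.5703, 0.0497, 0.0814]
orientation: [163.0, 24.7, -24.0]
force: [0.0, -0.3, 1.0]
opening: 0.0849
```

```bash
python3 - <<'E'
from mv import *
q=np.loadtxt('q.npy.txt')
print(delta(*tgt(q,[0,0,.02],147.6)),st()['force'])
E
```

```text
[-0.06, -0.01, 0.6, -0.12, -0.26, -0.0] [ 0.03258185 -0.33140107  1.0193106 ]
```

servo_tool(
  deltas=[
    [-0.05,0,0.6,-0.1,-0.2,0,8.5],
    [-0.05,0,0.6,-0.1,-0.2,0,8.5],
    [-0.05,0,0.6,-0.1,-0.2,0,4],
    [-0.05,0,0.6,-0.1,-0.2,0,4],
    [-0.05,0,0.6,-0.1,-0.2,0,4],
    [-0.05,0,0.6,-0.1,-0.2,0,4],
    [-0.05,0,0.6,-0.1,-0.2,0,4],
    [-0.05,0,0.6,-0.1,-0.2,0,4],
  ],
  force=80,
)

```text
time_s: 3.75
tcp_pos: [0.5669, 0.0496, 0.0771]
orientation: [162.9, 24.9, -24.0]
force: [-2.3, 1.5, 5.6]
opening: 0.0484
```

```bash
python3 - <<'E'
from mv import *
q=np.loadtxt('q.npy.txt')
s=st()
print(delta(*tgt(q,[0,0,.02],147.6)),s['force'],s['ft_torque'],s['opening'],s['q'])
c=cam('wrist','w3.png')
print(delta(*tgt(q,[0,0,.021],90)))
E
```

```text
[0.04, -0.01, 0.05, -0.03, -0.05, 0.02] [-2.25441444  1.49882506  5.55626935] [ 0.26324751  0.64264562 -0.12282694] 0.04844982487693661 [  3.9370446   28.56844723  63.9816967   -4.58793662 117.06264584
  23.16203536]
[0.04, -0.01, -0.05, -0.06, -0.03, 57.62]
```

View pics/w3.png

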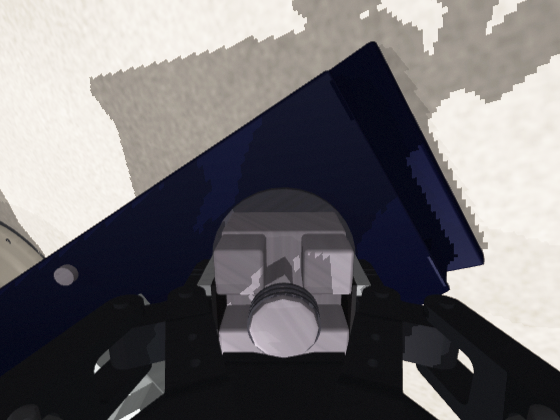

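servo_tool(
  deltas=[
    [0,0,0,0,0,8,4],
    [0,0,0,0,0,16,4],
    [0,0,0,0,0,24,4],
    [0,0,0,0,0,32,4],
    [0,0,0,0,0,40,4],
    [0,0,0,0,0,48,4],
    [0,0,0,0,0,54,4],
    [0,0,0,0,0,54,4],
    [0,0,0,0,0,54,4],
  ],
)

```text
time_s: 4.92
tcp_pos: [0.5671, 0.0492, 0.077]
orientation: [150.1, 1.8, -74.6]
force: [1.1, -0.6, 2.3]
opening: 0.0482
```

```bash
python3 - <<'E'
from mv import *
q=np.loadtxt('q.npy.txt')
s=st()
print(delta(*tgt(q,[0,0,.02],90)),s['force'],s['ft_torque'],s['opening'],s['q'])
c=cam('wrist','w4.png');w=cloud(c)
for t in (1.3,1.45,1.6):
    q[4]=t;r=fit(w,q,box_=((-.06,-.01),(-.03,.03),(-.006,.075)));print(r[0].round(4),r[1:])
E
```

```text
[-0.02, -0.02, 0.06, -0.09, -0.02, 3.7] [ 1.14064084 -0.57418389  2.31528917] [-0.11695201 -0.20843061  0.18872856] 0.048161030643697283 [  3.91729266  28.57194701  63.97440335  -4.61860786 117.02488523
  77.05409888]
[0.5572 0.0461 0.0593 3.3563 1.5038] (6000, np.float64(0.00037698172524009907), np.float64(0.0014839464561745787))
[0.5573 0.0458 0.0593 3.3568 1.5041] (6000, np.float64(0.00038302521598392904), np.float64(0.00154130060495006))
[0.5572 0.0462 0.0593 3.3544 1.5025] (6000, np.float64(0.0003793038069341791), np.float64(0.001428222082050849))
```

View pics/w4.png

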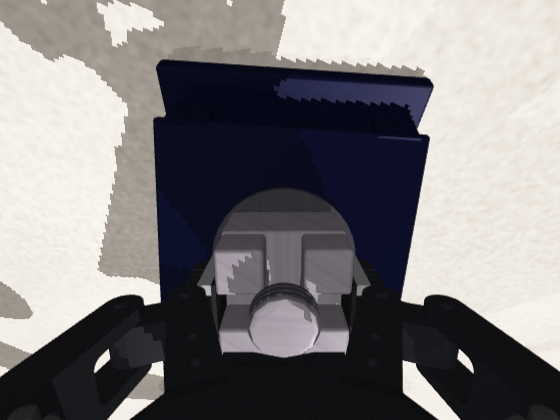

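servo_tool(
  deltas=[
    [0,0,0,0,0,3.9,4],
    [0,0,0,0,0,3.9,4],
    [0,0,0,0,0,3.9,4],
    [0,0,0,0,0,3.9,4],
  ],
)

```text
time_s: 5.48
tcp_pos: [0.5671, 0.0492, 0.077]
orientation: [150.1, -0.1, -78.0]
force: [1.6, -1.1, 1.3]
opening: 0.0484
```

```bash
python3 - <<'E'
from mv import *
q=np.loadtxt('q.npy.txt')
s=st()
print(delta(*tgt(q,[0,0,.02],90)),s['force'],s['ft_torque'],s['opening'])
c=cam('wrist','w5.png');w=cloud(c)
q[4]=1.57;r=fit(w,q,box_=((-.06,-.01),(-.03,.03),(-.006,.075)));print(r[0].round(4),r[1:])
E
```

```text
[-0.02, -0.02, 0.06, -0.1, -0.03, -0.16] [ 1.62953492 -1.07244546  1.34396132] [ 0.05002093 -0.09602901  0.14399642] 0.048412803204749624
[0.5569 0.0471 0.0593 3.3552 1.5717] (6000, np.float64(0.0003614912037066657), np.float64(0.0019064343205709023))
```

servo_tool(
  deltas=[
    [0,0,0,0,0,0,7],
    [0,0,0,0,0,0,8.5],
    [0,0,0,0,0,0,8.5],
    [0,0,-5,0,0,0,8.5],
    [0,0,-10,0,0,0,8.5],
    [0,0,-14,0,0,0,8.5],
    [0,0,-14,0,0,0,8.5],
    [0,0,-14,0,0,0,8.5],
  ],
)

```text
time_s: 6.52
tcp_pos: [0.6352, 0.0639, 0.1972]
orientation: [150.0, -0.1, -78.0]
force: [-0.2, 0.6, -0.1]
opening: 0.0852
```

```bash
python3 - <<'E'
from mv import *
q=np.loadtxt('q.npy.txt')
s=st()
print(s['q'],s['tcp_pos'])
c=cam('wrist','w6.png');w=cloud(c)
q[4]=1.57;r=fit(w,q,box_=((-.07,.22),(-.07,.07),(-.006,.075)));print(r[0].round(4),r[1:])
# key from scene/side clouds
for n in('scene','side'):
    d=np.load(n+'0.npz');W=d['w'].reshape(-1,3);k=(W[:,2]>.02)&(W[:,2]<.07)&(np.hypot(W[:,0]-.475,W[:,1]+.31)<.05)
    k2=(W[:,2]>.053)&k
    print(n,W[k].mean(0),W[k2].mean(0),k2.sum(),W[k].min(0),W[k].max(0))
E
```

```text
[  4.63783779  39.28970571  37.10557052  -5.16528354 133.24325857
  80.09691543] [0.63520273 0.06394774 0.19715079]
[0.5572 0.0471 0.0591 3.3542 1.5701] (6000, np.float64(0.00042105146401278434), np.float64(0.0013255719461388548))
scene [ 0.47389179 -0.29994308  0.0446323 ] [ 0.46967631 -0.29924156  0.05680443] 65 [ 0.45304371 -0.31522308  0.02044423] [ 0.485408   -0.28326588  0.06144114]
side [ 0.46768795 -0.30859204  0.04441935] [ 0.46765079 -0.30411727  0.05562638] 146 [ 0.45209865 -0.3206624   0.02005468] [ 0.48337575 -0.28594017  0.05876158]
```

View pics/w6.png

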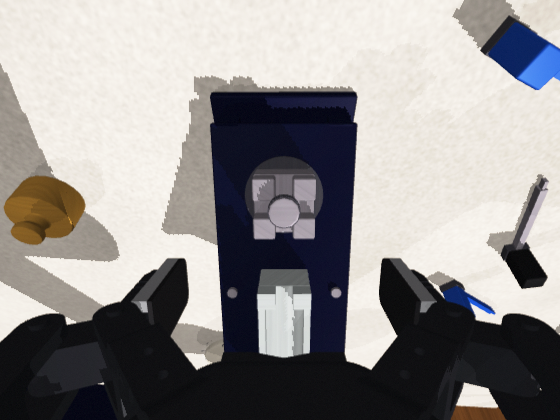

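```bash
cat >> mv.py <<'E'
def down(pos,ang):
    a=np.radians(ang);x=np.array([np.cos(a),np.sin(a),0]);z=np.array([0,0,-1.])
    return np.array(pos,float),np.c_[x,np.cross(z,x),z]
E
python3 - <<'E'
from mv import *
print(delta(*down([.475,-.3,.22],27)))
E
```

```text
[32.26, 21.24, 9.64, 21.15, 27.39, -102.28]
```

servo_tool(
  deltas=[
    [2,0,-4,0,0,-8,8.5],
    [32.3,21.2,9.6,21.2,27.4,-102.3,8.5],
    [32.3,21.2,9.6,21.2,27.4,-102.3,8.5],
    [32.3,21.2,9.6,21.2,27.4,-102.3,8.5],
    [32.3,21.2,9.6,21.2,27.4,-102.3,8.5],
    [32.3,21.2,9.6,21.2,27.4,-102.3,8.5],
    [32.3,21.2,9.6,21.2,27.4,-102.3,8.5],
    [32.3,21.2,9.6,21.2,27.4,-102.3,8.5],
    [32.3,21.2,9.6,21.2,27.4,-102.3,8.5],
    [32.3,21.2,9.6,21.2,27.4,-102.3,8.5],
    [32.3,21.2,9.6,21.2,27.4,-102.3,8.5],
    [32.3,21.2,9.6,21.2,27.4,-102.3,8.5],
  ],
)

```text
time_s: 8.07
tcp_pos: [0.4743, -0.3001, 0.2186]
orientation: [-179.8, 0.0, 26.9]
force: [0.1, 0.6, -0.6]
opening: 0.085
```

```bash
python3 - <<'E'
from mv import *
s=st();print(s['q'],delta(*down([.475,-.3,.22],27)))
c=cam('wrist','w7.png');w=cloud(c);np.savez('w7.npz',w=w,col=c['color'])
W=w.reshape(-1,3);k=(W[:,2]>.05)&(W[:,2]<.07)&(np.hypot(W[:,0]-.475,W[:,1]+.31)<.06);X=W[k]
print(k.sum(),X.mean(0),X[:,2].std())
rect=cv2.minAreaRect((X[:,:2]*1000).astype(np.float32));print(rect)
E
```

```text
[-3.58198985e+01 -8.25919233e-01  7.91132240e+01  3.96701237e-02
  1.01868551e+02 -6.27095130e+01] [0.07, 0.02, -0.14, -0.16, 0.04, -0.1]
727 [ 0.46908544 -0.29913885  0.05696875] 0.001185170998643631
((469.3766174316406, -299.6429748535156), (23.671079635620117, 26.245737075805664), 26.250011444091797)
```

View pics/w7.png

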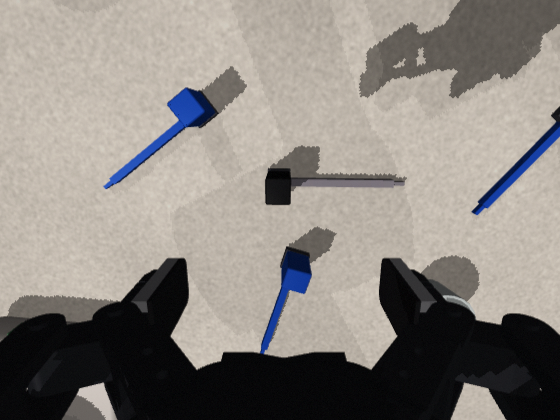

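```bash
python3 - <<'E'
from mv import *
print(delta(*down([.4694,-.2996,.09],26.5)),delta(*down([.4694,-.2996,.032],26.5)))
E
```

```text
[-0.44, -0.24, 12.88, -0.13, 0.04, 0.38] [-0.44, -0.23, 18.68, -0.13, 0.04, 0.38]
```

servo_tool(
  deltas=[
    [-0.4,-0.2,6,-0.1,0,0.4,8.5],
    [-0.4,-0.2,12,-0.1,0,0.4,8.5],
    [-0.4,-0.2,16,-0.1,0,0.4,8.5],
    [-0.4,-0.2,18.5,-0.1,0,0.4,8.5],
    [-0.4,-0.2,18.5,-0.1,0,0.4,8.5],
    [-0.4,-0.2,18.5,-0.1,0,0.4,8.5],
  ],
)

```text
time_s: 8.88
tcp_pos: [0.4704, -0.2997, 0.035]
orientation: [180.0, 0.0, 26.5]
force: [0.1, -0.9, 0.0]
opening: 0.0846
```

```bash
python3 - <<'E'
from mv import *
print(delta(*down([.4694,-.2996,.032],26.5)))
c=cam('wrist','w8.png')
E
```

```text
[-0.08, -0.06, 0.3, 0.05, 0.02, -0.03]
```

View pics/w8.png

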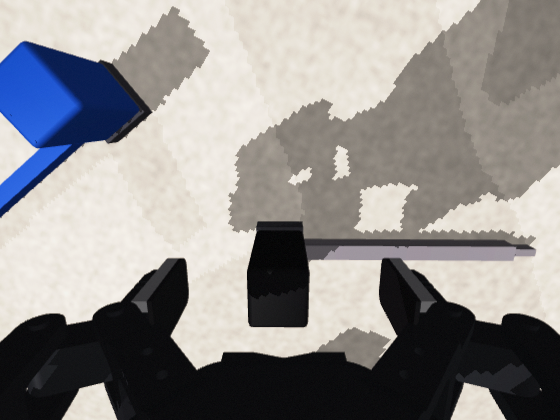

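Black key handle (278,275) is centred between the jaws, with its blade running right to (530,250). I'll close on it now.

servo_tool(
  deltas=[
    [-0.1,-0.05,0.3,0,0,0,8.5],
    [-0.1,-0.05,0.3,0,0,0,2],
    [-0.1,-0.05,0.3,0,0,0,1.8],
    [-0.1,-0.05,0.3,0,0,0,1.8],
    [-0.1,-0.05,0.3,0,0,0,1.8],
    [-0.1,-0.05,0.3,0,0,0,1.8],
    [-0.1,-0.05,0.3,0,0,0,1.8],
    [-0.1,-0.05,0.3,0,0,0,1.8],
  ],
  force=70,
)

```text
time_s: 9.93
tcp_pos: [0.4698, -0.3002, 0.0329]
orientation: [179.9, -0.0, 26.5]
force: [0.6, -0.2, 2.7]
opening: 0.0231
```

```bash
python3 - <<'E'
from mv import *
s=st();print(s['opening'],s['force'],s['tcp_pos'],s['orientation'])
c=cam('wrist','w9.png')
E
```

```text
0.023070133558609655 [ 0.59979028 -0.20715548  2.68975069] [ 0.46975122 -0.3002074   0.03286889] [ 1.79860786e+02 -2.85935286e-02  2.64754423e+01]
```

View pics/w9.png

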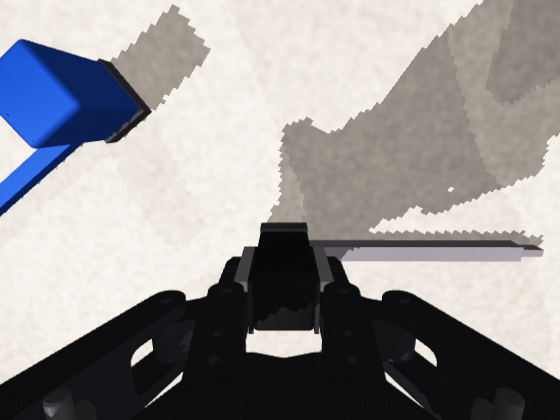

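```bash
python3 - <<'E'
from mv import *
q=np.loadtxt('q.npy.txt')
q[3]=3.3540
np.savetxt('q.npy.txt',q)
P,M=tgt(q,[.185,0,.15],180);print(P);print(delta(P,M))
E
```

```text
[0.47390039 0.02933557 0.28150381]
[15.08, -29.25, -24.93, 3.88, -29.89, 13.94]
```

servo_tool(
  deltas=[
    [0,0,-5,0,0,0,1.8],
    [0,0,-11,0,0,0,1.8],
    [0,0,-17,0,0,0,1.8],
    [0,0,-23,0,0,0,1.8],
    [4,-7,-25,1,-7,3.5,1.8],
    [8,-14,-25,2,-14,7,1.8],
    [11,-20,-25,3,-21,10,1.8],
    [15.1,-25,-25,3.9,-29.9,13.9,1.8],
    [15.1,-29.2,-24.9,3.9,-29.9,13.9,1.8],
    [15.1,-29.2,-24.9,3.9,-29.9,13.9,1.8],
    [15.1,-29.2,-24.9,3.9,-29.9,13.9,1.8],
    [15.1,-29.2,-24.9,3.9,-29.9,13.9,1.8],
  ],
)

```text
time_s: 11.48
tcp_pos: [0.4744, 0.0283, 0.2809]
orientation: [-180.0, 30.0, 12.2]
force: [-0.2, -0.5, -1.5]
opening: 0.0231
```

```bash
cat > chk.py <<'E'
from mv import *
import sys
n=sys.argv[1];X=[float(v) for v in sys.argv[2:5]]
q=np.loadtxt('q.npy.txt');s=st()
print('q',s['q'].round(1),'op',round(s['opening'],4),'F',s['force'].round(1),'M',s['ft_torque'].round(2))
print('bed tcp',tobed(np.array([s['tcp_pos']]),q).round(4), 'delta',delta(*tgt(q,X,180)))
for k in ('wrist','side','scene'):
    c=cam(k,f'{k}{n}.png');np.savez(f'{k}{n}.npz',w=cloud(c),col=c['color'])
    if k=='wrist': a=c['color']
    elif k=='side': b=c['color'][150:270,190:330]
cv2.imwrite(f'pics/m{n}.png',np.hstack([cv2.resize(a,(400,300)),cv2.resize(b,(350,300),interpolation=cv2.INTER_CUBIC)])[:,:,::-1])
E
python3 chk.py A .185 0 .15
```

```text
q [  2.6  11.3  64.5  -6.6 133.8 -12.9] op 0.0231 F [-0.2 -0.5 -1.5] M [ 0.06 -0.39 -0.03]
bed tcp [[0.1844 0.0011 0.1496]] delta [-0.06, -0.11, -0.04, -0.01, 0.03, 0.01]
```

View pics/mA.png

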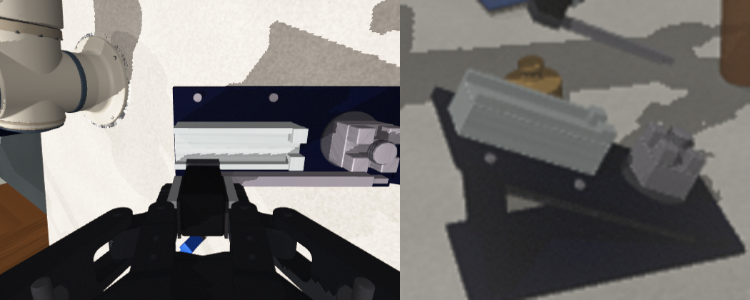

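```bash
cat > blade.py <<'E'
from mv import *
import sys
n=sys.argv[1];q=np.loadtxt('q.npy.txt');t=tobed(np.array([st()['tcp_pos']]),q)[0];print('tcp',t.round(4))
W=np.load(f'wrist{n}.npz')['w'].reshape(-1,3);b=tobed(W,q)
u=t[2]-.033
k=(b[:,0]<t[0]-.03)&(b[:,0]>t[0]-.16)&(abs(b[:,1]-t[1])<.02)&(b[:,2]>u-.006)&(b[:,2]<u+.02);X=b[k]
print(len(X))
for lo in np.arange(t[0]-.145,t[0]-.03,.01):
    m=X[(X[:,0]>lo)&(X[:,0]<lo+.01)]
    if len(m)>3: print(round(lo+.005,3),len(m),'y',np.percentile(m[:,1],[3,50,97]).round(4),'z-top',np.percentile(m[:,2],[50,95]).round(4),'expect top',round(u+.01,4))
print('minx',X[:,0].min(),'expect',t[0]-.135)
E
python3 blade.py A
```

```text
tcp [0.1847 0.0015 0.1499]
4002
0.045 17 y [-0.0014 -0.0009  0.0027] z-top [0.1261 0.1271] expect top 0.1269
0.055 208 y [-0.0017 -0.0003  0.0025] z-top [0.1266 0.1279] expect top 0.1269
0.065 362 y [-0.0037 -0.0014  0.0041] z-top [0.1281 0.1294] expect top 0.1269
0.075 403 y [-0.0037 -0.0016  0.0041] z-top [0.128  0.1292] expect top 0.1269
0.085 392 y [-0.0037 -0.0015  0.0041] z-top [0.1281 0.1294] expect top 0.1269
0.095 408 y [-0.0037 -0.0014  0.004 ] z-top [0.1282 0.1293] expect top 0.1269
0.105 402 y [-0.0038 -0.0015  0.0041] z-top [0.1281 0.1293] expect top 0.1269
0.115 406 y [-0.0037 -0.0013  0.0041] z-top [0.1281 0.1292] expect top 0.1269
0.125 399 y [-0.0038 -0.0014  0.004 ] z-top [0.1281 0.1293] expect top 0.1269
0.135 402 y [-0.0038 -0.0013  0.0041] z-top [0.1281 0.1293] expect top 0.1269
0.145 403 y [-0.0038 -0.0015  0.0039] z-top [0.1282 0.1295] expect top 0.1269
0.155 200 y [-0.0037 -0.0015  0.0041] z-top [0.1281 0.1293] expect top 0.1269
minx 0.04872868606002765 expect 0.04971496346035653
```

```bash
python3 - <<'E'
from mv import *
q=np.loadtxt('q.npy.txt');print(delta(*tgt(q,[.185,.0013,.072],180)))
E
```

```text
[-0.03, -0.01, 7.79, -0.05, 0.0, -0.05]
```

servo_tool(
  deltas=[
    [0,0,3,0,0,0,1.8],
    [0,0,6,0,0,0,1.8],
    [0,0,7.5,0,0,0,1.8],
    [0,0,7.5,0,0,0,1.8],
    [0,0,7.5,0,0,0,1.8],
  ],
)

```text
time_s: 12.25
tcp_pos: [0.4381, 0.0197, 0.2171]
orientation: [-180.0, 29.9, 12.1]
force: [-0.4, 0.5, -2.3]
opening: 0.023
```

```bash
python3 chk.py B .185 .0013 .068; python3 blade.py B|sed -n '1,6p'
```

```text
q [  1.9   5.3  77.5  -6.3 126.7 -12.6] op 0.023 F [-0.4  0.5 -2.3] M [ 0.08 -0.47  0.01]
bed tcp [[0.1849 0.0019 0.0757]] delta [-0.01, -0.06, 0.77, -0.06, -0.07, -0.1]
tcp [0.1847 0.0016 0.0758]
7217
0.045 11 y [-0.0002  0.0007  0.0035] z-top [0.0528 0.0534] expect top 0.0528
0.055 208 y [-0.0007  0.0007  0.0036] z-top [0.0531 0.0542] expect top 0.0528
0.065 364 y [-0.0026 -0.0001  0.0055] z-top [0.0545 0.0557] expect top 0.0528
0.075 747 y [-0.0168 -0.0003  0.0201] z-top [0.0489 0.0555] expect top 0.0528
```

View pics/mB.png

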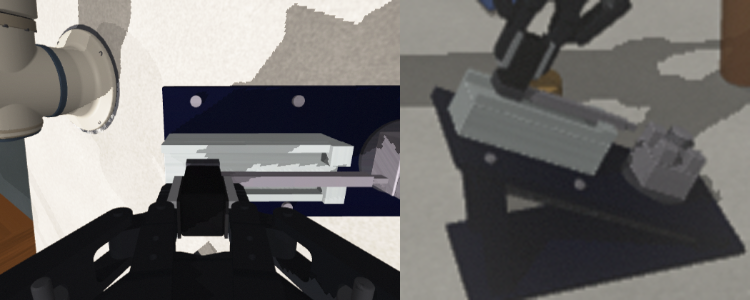

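servo_tool(
  deltas=[
    [0,-0.12,0.5,0,0,0,1.8],
    [0,-0.12,0.8,0,0,0,1.8],
    [0,-0.12,0.8,0,0,0,1.8],
  ],
)

```text
time_s: 12.78
tcp_pos: [0.4339, 0.0204, 0.2098]
orientation: [-180.0, 30.0, 12.1]
force: [-0.2, 0.1, -2.0]
opening: 0.0233
```

```bash
python3 chk.py C .125 .0006 .068; python3 blade.py C|sed -n '1,6p'
```

```text
q [  2.    4.7  78.8  -6.2 125.9 -12.4] op 0.0233 F [-0.2  0.1 -2. ] M [ 0.04 -0.37  0.01]
bed tcp [[0.1847 0.0003 0.0674]] delta [5.97, 0.02, -0.06, -0.05, -0.05, -0.06]
tcp [0.1847 0.0004 0.0678]
11738
0.045 13 y [-0.002  -0.0013  0.002 ] z-top [0.044  0.0452] expect top 0.0448
0.055 209 y [-0.0023 -0.0008  0.0022] z-top [0.0445 0.0459] expect top 0.0448
0.065 356 y [-0.0043 -0.0016  0.0039] z-top [0.0461 0.0472] expect top 0.0448
0.075 827 y [-0.0182 -0.0007  0.0186] z-top [0.0472 0.0488] expect top 0.0448
```

View pics/wristC.png

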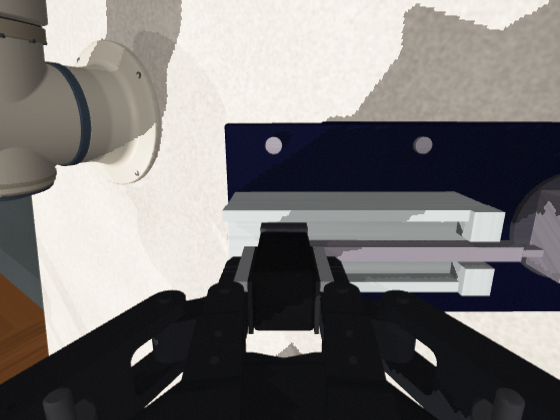

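servo_tool(
  deltas=[
    [1,0,0,0,0,0,1.8],
    [2,0,0,0,0,0,1.8],
    [3,0,0,0,0,0,1.8],
    [3,0,0,0,0,0,1.8],
  ],
)

```text
time_s: 13.42
tcp_pos: [0.4599, 0.0259, 0.1942]
orientation: [-180.0, 30.0, 12.1]
force: [-0.7, 0.5, -1.1]
opening: 0.0229
```

```bash
python3 chk.py D .115 .0006 .067; python3 blade.py D|sed -n '1,6p'
```

```text
q [  2.4   9.   75.8  -5.8 124.8 -11.7] op 0.0229 F [-0.7  0.5 -1.1] M [ 0.07 -0.35 -0.01]
bed tcp [[0.1538 0.0004 0.0671]] delta [3.88, 0.02, 0.01, -0.05, 0.01, -0.05]
tcp [0.1547 0.0005 0.0679]
12020
0.015 812 y [-0.0132  0.007   0.0196] z-top [0.0501 0.0519] expect top 0.0449
0.025 2389 y [-0.0186 -0.0016  0.0195] z-top [0.0439 0.0515] expect top 0.0449
0.035 398 y [-0.0043 -0.0016  0.0039] z-top [0.0458 0.0469] expect top 0.0449
0.045 401 y [-0.0043 -0.0021  0.0035] z-top [0.0456 0.0469] expect top 0.0449
```

View pics/wristD.png

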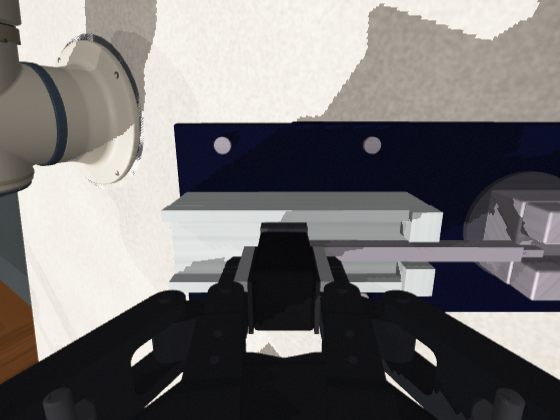

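servo_tool(
  deltas=[
    [1,0.03,0,0,0,0,1.8],
    [2,0.03,0,0,0,0,1.8],
    [3,0.03,0,0,0,0,1.8],
    [4,0.03,0,0,0,0,1.8],
    [4.2,0.03,0,0,0,0,1.8],
    [4.2,0.03,0,0,0,0,1.8],
  ],
)

```text
time_s: 14.32
tcp_pos: [0.4952, 0.0332, 0.1741]
orientation: [-180.0, 30.0, 12.1]
force: [0.0, 0.4, -2.2]
opening: 0.0233
```

```bash
python3 chk.py E .103 .0006 .067; python3 blade.py E|sed -n '1,12p'
```

```text
q [  2.9  14.8  71.2  -5.5 123.5 -11. ] op 0.0233 F [ 0.   0.4 -2.2] M [ 0.04 -0.34 -0.05]
bed tcp [[0.1126 0.0008 0.0678]] delta [0.96, -0.02, 0.08, -0.05, -0.04, -0.06]
tcp [0.1129 0.0008 0.0682]
8466
-0.027 144 y [-0.0175  0.0082  0.0202] z-top [0.0509 0.0518] expect top 0.0452
-0.017 761 y [-0.0185 -0.0093  0.0203] z-top [0.0511 0.0521] expect top 0.0452
-0.007 842 y [-0.0188 -0.0136  0.0203] z-top [0.0476 0.0519] expect top 0.0452
0.003 232 y [-0.013  -0.0119  0.0112] z-top [0.0496 0.0544] expect top 0.0452
0.013 1544 y [-0.0179  0.0005  0.0194] z-top [0.0509 0.0532] expect top 0.0452
0.023 2214 y [-0.0183 -0.0018  0.0195] z-top [0.0466 0.0517] expect top 0.0452
0.033 408 y [-0.004  -0.0017  0.0039] z-top [0.0465 0.0477] expect top 0.0452
0.043 398 y [-0.004  -0.0016  0.0038] z-top [0.0464 0.0476] expect top 0.0452
0.053 400 y [-0.0039 -0.0016  0.0037] z-top [0.0464 0.0476] expect top 0.0452
0.063 402 y [-0.004  -0.0018  0.0038] z-top [0.0464 0.0476] expect top 0.0452
```

View pics/wristE.png

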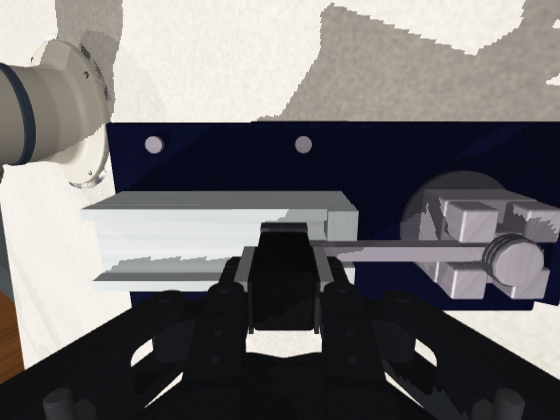

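servo_tool(
  deltas=[
    [0.4,0,0,0,0,0,1.8],
    [0.8,0,0,0,0,0,1.8],
    [0.8,0,0.2,0,0,0,1.8],
    [0.8,0,0.2,0,0,0,1.8],
    [0.8,0,0.2,0,0,0,1.8],
  ],
)

```text
time_s: 15.1
tcp_pos: [0.5009, 0.0343, 0.1689]
orientation: [180.0, 29.9, 12.1]
force: [-0.1, 0.1, -2.1]
opening: 0.023
```

```bash
python3 chk.py F .103 .0006 .067; python3 blade.py F|tail -4
```

```text
q [  3.   15.7  70.7  -5.4 123.1 -10.8] op 0.023 F [-0.1  0.1 -2.1] M [ 0.08 -0.35  0.02]
bed tcp [[0.105  0.0008 0.0662]] delta [0.2, -0.02, -0.08, -0.04, -0.09, -0.07]
0.055 405 y [-0.0039 -0.0016  0.0038] z-top [0.0448 0.0461] expect top 0.0433
0.065 405 y [-0.004  -0.0018  0.0039] z-top [0.0448 0.0461] expect top 0.0433
0.075 191 y [-0.0041 -0.0014  0.0039] z-top [0.0448 0.0459] expect top 0.0433
minx -0.03126104271468627 expect -0.030050482621551064
```

servo_tool(
  deltas=[
    [0,0,0,0,0,0,4],
    [0,0,0,0,0,0,6.5],
    [0,0,0,0,0,0,6.5],
    [0,0,0,0,0,0,6.5],
  ],
)

```text
time_s: 15.75
tcp_pos: [0.5009, 0.0343, 0.1691]
orientation: [180.0, 29.9, 12.1]
force: [0.2, 0.4, -1.0]
opening: 0.0651
```

```bash
python3 chk.py G .103 .0006 .067; python3 blade.py G|tail -5
```

```text
q [  3.   15.7  70.7  -5.4 123.1 -10.8] op 0.0651 F [ 0.2  0.4 -1. ] M [ 0.08 -0.19  0.06]
bed tcp [[0.105  0.0008 0.0664]] delta [0.2, -0.02, -0.06, -0.04, -0.11, -0.08]
0.045 398 y [-0.004  -0.0015  0.004 ] z-top [0.0435 0.0446] expect top 0.0433
0.055 350 y [-0.004  -0.0024  0.0037] z-top [0.0435 0.0446] expect top 0.0433
0.065 289 y [-0.0041 -0.0031  0.0033] z-top [0.0433 0.0446] expect top 0.0433
0.075 182 y [-0.004  -0.0015  0.004 ] z-top [0.0437 0.045 ] expect top 0.0433
minx -0.033177731294277986 expect -0.03001192021179845
```

View pics/wristG.png

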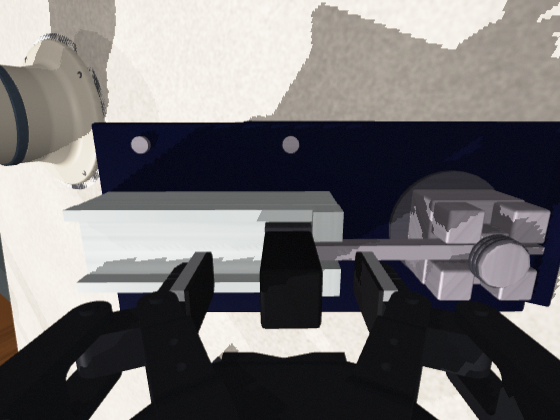

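Key dropped 1.3 mm onto the floor and slid home. The handle at (291,270) stands at the stops, clear of both fingers. Next I'll retreat along the tool axis and verify.

servo_tool(
  deltas=[
    [0,0,-3,0,0,0,6.5],
    [0,0,-8,0,0,0,6.5],
    [0,0,-13,0,0,0,6.5],
    [0,0,-14,0,0,0,6.5],
    [0,0,-14,0,0,0,6.5],
  ],
)

```text
time_s: 16.52
tcp_pos: [0.5697, 0.049, 0.2908]
orientation: [180.0, 29.8, 12.1]
force: [-0.7, 0.3, -0.2]
opening: 0.065
```

```bash
python3 chk.py H .103 .0006 .067; python3 - <<'E'
from mv import *
q=np.loadtxt('q.npy.txt');q[4]=1.57
W=np.load('wristH.npz')['w'].reshape(-1,3)
r=fit(W,q,box_=((-.07,.08),(-.07,.07),(-.006,.075)));print(r[0].round(4),r[1:])
for n in ('wrist','side','scene'):
    b=tobed(np.load(n+'H.npz')['w'].reshape(-1,3),q)
    h=b[(abs(b[:,1])<.014)&(b[:,0]>.08)&(b[:,0]<.13)&(b[:,2]>.084)&(b[:,2]<.096)]
    if len(h): print(n,'handle top',len(h),np.percentile(h,[2,50,98],axis=0).round(4).tolist(),np.polyfit(h[:,0],h[:,2],1))
    t=b[(abs(b[:,1])<.0065)&(b[:,0]<-.013)&(b[:,0]>-.05)&(b[:,2]>.034)&(b[:,2]<.05)]
    if len(t): print(n,'tip',len(t),np.percentile(t,[2,50,98],axis=0).round(4).tolist())
for k,p in (('weight',(.45,.29)),('bottle',(.705,.312)),('tin',(.685,-.335))):
    for n in('scene','side'):
        m=[]
        for f in('0','H'):
            X=np.load(n+f+'.npz')['w'].reshape(-1,3);s=X[(np.hypot(X[:,0]-p[0],X[:,1]-p[1])<.06)&(X[:,2]>.015)];m.append(s.mean(0).round(3))
        print(k,n,m)
E
```

```text
q [  3.9  27.9  43.1  -6.2 138.4 -11.8] op 0.065 F [-0.7  0.3 -0.2] M [ 0.09 -0.2   0.04]
bed tcp [[0.105 0.001 0.207]] delta [0.15, -0.03, 14.0, -0.02, -0.2, -0.08]
[0.5573 0.0474 0.0592 3.3531 1.5694] (6000, np.float64(0.00046295392733779867), np.float64(0.002345289587567866))
wrist handle top 949 [[0.09, -0.0129, 0.0862], [0.102, -0.0011, 0.0901], [0.1132, 0.0116, 0.0916]] [0.00639817 0.08935417]
wrist tip 98 [[-0.0326, -0.0039, 0.0346], [-0.025, -0.0006, 0.0415], [-0.0182, 0.0064, 0.0454]]
side handle top 46 [[0.0928, -0.0102, 0.0848], [0.1052, 0.0035, 0.0871], [0.1154, 0.014, 0.0884]] [-0.03828956  0.09098742]
side tip 1 [[-0.0212, -0.006, 0.0473], [-0.0212, -0.006, 0.0473], [-0.0212, -0.006, 0.0473]]
scene handle top 68 [[0.0909, -0.0114, 0.0849], [0.1019, 0.0008, 0.0888], [0.114, 0.0125, 0.0926]] [0.02231869 0.08653801]
scene tip 15 [[-0.0305, -0.0062, 0.0348], [-0.0224, -0.001, 0.0405], [-0.0141, 0.0011, 0.0441]]
weight scene [array([0.453, 0.292, 0.038]), array([0.452, 0.292, 0.037])]
weight side [array([0.448, 0.292, 0.042]), array([0.448, 0.292, 0.042])]
bottle scene [array([0.714, 0.329, 0.102]), array([0.714, 0.329, 0.102])]
bottle side [array([0.697, 0.321, 0.097]), array([0.697, 0.32 , 0.089])]
tin scene [array([ 0.687, -0.351,  0.037]), array([ 0.687, -0.351,  0.036])]
tin side [array([ 0.691, -0.352,  0.035]), array([ 0.691, -0.352,  0.035])]
```

View pics/mH.png

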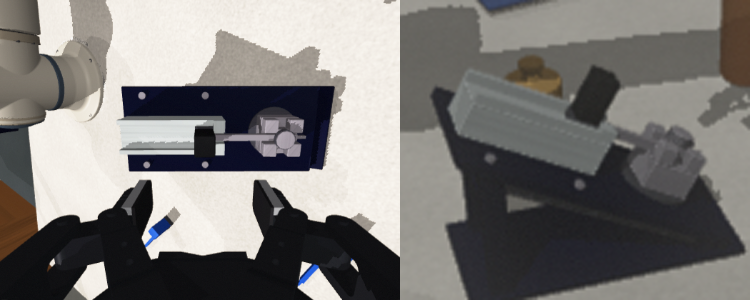

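View pics/wristH.png

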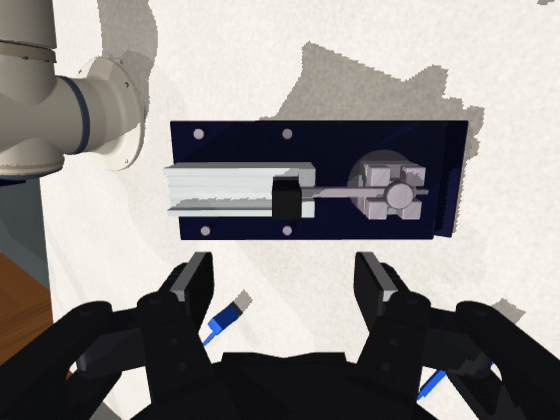

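Key is home. The handle centre is at bed x 102 mm, the tip is at about −33 mm and visible at (428,192) beyond the stud, and the handle top is at 90 mm, level with the bed. The nut reads 1.569 and the bystanders haven't moved.

```bash
python3 -c "
from bench import env
print(env.hand_in())"
```

```text
the job is handed in; nothing more can be done
None
```

The nut is tight with its slot in line, and the locking key is home through nut and stud. I handed the job in at about 17 s of the 61 s allowed; it reports no verdict, so what follows is my own measurement.

**What I did**
- **Nut:** I gripped it across the flats and turned it clockwise from 0.565 rad to the first slot in line, then let go.
- **Key:** I picked up the black-handled key (not the blue look-alikes), laid it in the guide, and guided its blade through slot and stud. I let go about 3 mm short, and it slid home by itself.

**Last checks**
- **Nut angle:** 1.569 rad (target 1.571).
- **Key tip:** about 33 mm downhill of the cross hole's centre. The blade is within about 1 mm sideways and lies on the guide floor.
- **Handle:** centre at bed x = 102 mm, which is its home position. The wrist camera shows its top parallel to the bed to about 0.01 rad; the scene and side cameras give 0.02 to 0.04 rad from far fewer points. All are inside the 0.1 rad limit.
- **Robot:** the gripper is open and 14 cm clear, with no contact force.
- **Weight, bottle and tin:** within 1 mm of where they started in plan. The side camera's mean height for the bottle differed by 8 mm; its plan position was unchanged, and the scene camera showed no change.

No check failed. The side camera could not see the key tip usefully (one point), so the tip position comes from the wrist camera and, with only 15 points, the scene camera (about 31 mm).

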